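# Feed a culture plate into the plate imager with the push stick

## Task

Pick up the push stick and, with its tip behind the culture plate, push the plate along the lane and under the orange guard until it is fully home against the back stop of the imager. Never touch the plate with the gripper or arm, and leave the bottle, tip box and dish where they stand. Then draw the stick out and set it back on its black mat, standing flat on its foot.

Things in the scene. Friction and masses are not known exactly. Their poses are not given: they have to be found in the camera images.
- reader: White benchtop plate imager, fixed. Origin on the bench under the guard plane, mid-lane; +x is the feed direction, y across, z up. Lane bed: 6 mm above the bench, x = -270 to +160 mm, between dark rails 18 mm high with inner faces at y = +-46 mm. Back stop face at x = 150 mm. Chamber x = 0 to 175 mm, 136 mm high, with clear window; sides out to y = +-110 mm, a knob and a blue box to +-160 mm.
- slot (a point): Centre of the low opening under the orange guard (guard 8 mm thick, starting at the imager's x = 0): 34 mm high, from the bed at 6 mm to 40 mm above the bench, 108 mm wide between side walls. Axes as the imager.
- head_lip (a point): Middle of the lower outer edge of the white optics head that overhangs the lane, at x = -126 mm, 130 mm above the bench; axes as the imager. Head: x = -126 to +25 mm, y = +-110 mm, 130 to 262 mm above the bench. A gripper held upright at the handle point hits it before the plate is home; one leaned back along the handle clears it.
- home (a point): Point on the lane bed where the centre of the plate's underside is when the plate is fully home (86 mm beyond the guard plane, 6 mm above the bench); axes as the imager.
- plate: Culture plate, grey skirt and blue lid with six red round marks, 128 mm (x, along the lane) x 86 mm x 22 mm high, about 0.14 kg, loose, lying on the lane between the rails, outside the guard. Origin at the centre of its underside; +x is its leading end, so its rear face is at x = -64 mm. It slides freely, with light friction.
- stick: Push stick, loose, about 0.13 kg, standing on the mat. Yellow foot 160 (x) x 36 x 14 mm high, black rubber tip at the +x end; origin at the centre of the foot's underside. A red flat handle, 16 (y) x 24 x 90 mm long, rises from the foot at x = -50 mm and leans back 35 degrees from vertical towards -x; its top end is at x = -100 mm, about 85 mm above the foot's underside.
- handle (a point): Point to grip on the stick's red handle: in the middle of its thickness, 55 mm up along it, at x = -81.5 mm, y = 0, z = 55 mm in the stick's frame; axes as the stick. Pinch across the 16 mm thickness (y) with the fingers pointing along the handle, down and forward (35 degrees from vertical).
- tip (a point): Middle of the stick's front face, 82 mm ahead of its origin and 7 mm above the foot's underside; axes as the stick.
- mat: Black rubber mat, 240 mm (x) x 140 mm (y) x 3 mm, fixed on the bench: the stick's parking place. Origin at the centre of its underside.
- bottle: Bystander: amber reagent bottle, 66 mm across, 160 mm high; origin at the centre of its underside.
- tipbox: Bystander: green pipette-tip box with white lid, 87 x 122 x 67 mm high; origin at the centre of its underside.
- dish: Bystander: white round dish, 90 mm across, 30 mm high; origin at the centre of its underside.
Mind the look-alikes: they are no part of the job. Several things look just like the stick: the one meant starts farthest to the robot's left.

How it is judged:
By the outcome, as a careful person would: the job done as asked, in the order asked, and still so for the second after the job is handed in, with the robot touching nothing.
It also fails if it takes over 64 s, if anything falls off the work surface, if the arm or the gripper's body presses on something with over 40 N, if the wrist force passes 120 N, or if a joint passes its speed limit or range.

## Robot

A 6-joint arm with a two-finger parallel gripper is mounted at the origin on the work surface. World frame = base frame: x ahead of the robot, y to its left, z up, the work surface at z = 0. Lengths are in m, angles in rad, forces in N, time in s.
With the tool pointing down it reaches from about 0.275 to 0.825 m from the base axis. Payload 4.9 kg.
Tool frame: the origin (TCP) lies midway between the tips of the shut fingers; the grasp point (between the pads) lies 19 mm behind it; z points along the fingers, y is the line along which they close (so a half turn about z gives the same grasp; the last joint's range is limited). The gripper opens to 85 mm and grips with 20 to 120 N. Pads are 22 mm wide; open, the fingers measure 114 mm over their backs; the gripper's body (76 mm by 85 mm) begins 54 mm behind the grasp point. The pads swing forward as they close: fully open they stand 13 mm farther back than shut.
Start: joints at [-1.364, 0.326, -0.193, 1.052, 0, 1.437], TCP at [0.184, -0.518, 0.231] pointing down, gripper open.
Joint ranges: [-2.65, 2.65], [-0.97, 1.79], [-1.3, 1.35], [-1.93, 2.1], [-1.47, 1.37], [-3.14, 3.14]. Speed limits (rad/s): [2.57, 2.57, 3.14, 3.14, 3.14, 3.14].

## Interface

Orientations are given as a unit quaternion [w, x, y, z].
In Python, from station import move_pose, servo_line, move_joints, grip, pause, solve_ik, sense, grab_frame, IKError, hand_in gives the robot as it stands. Calls block until the motion is done:
- move_pose(position, orientation): joint-space move of the TCP to a pose.
- servo_line(position, frame=None, v=0.15, force_limit=None): straight line of the TCP; frame=None keeps the orientation; v is the mean speed in m/s. With force_limit (N) it stops when the force on the tool has changed by that much, and returns True; else False.
- move_joints(angles): joint-space move.
- grip(opening): opening from 0.0 (shut) to 1.0 (fully open); the grip force is fixed at half the most; returns when the fingers have stopped.
- pause(seconds).
- solve_ik(position, orientation): joint angles nearest the present ones, or None.
- sense(): the state.
- grab_frame(name): name is "scene" or "side" or "wrist"; returns a dict with "color" (384x512x3 uint8, red, green, blue), "intrinsics" (3x3 intrinsics, pixels), "position" and "attitude" of the camera in the world. Camera axes: x right, y up, looking along -z (the intrinsics and any distortion apply to the point x, -y, -z); pixel columns grow to the right and rows downward; lengths in m; the calibration is good to about 2 mm. A picture is of the moment at which its call begins. There is no depth.
A pose or a line that the arm cannot do raises IKError and nothing moves.
- hand_in(): hands the job in, once; it reports no verdict.
The state is a dict: "t": time; "joint_pos": joint angles; "joint_velocities": joint speeds; "effort": joint torques, N m; "position": TCP position; "tcp_rot": TCP orientation; "contact_force": force on the tool from outside, world axes, zero at the start; "moment": the same for the moment, N m; "gripper_width": opening from 0.0 (shut) to 1.0 (fully open).
Only numpy, scipy, OpenCV 4.12 (cv2) and the standard library are available. Lean on these libraries where they do the work, as an engineer would, in place of code of your own. Each camera call takes 0.05 s, during which the arm holds its last target. There are 200 camera calls.

## Working session

There is one attempt and no reset: what is moved stays moved. The work goes in short steps, each a Python script; the robot and the scene stay as the last script left them, time stands still between calls to the robot, and variables do not carry over. Pictures are saved under pics/ and viewed, on a budget of 10 in all, crops included, one or two more only if the job needs it, and the job is handed in when it is done.

```bash
ls; mkdir -p pics
python3 - <<'E'
from station import *
import cv2,numpy as np
for n in("scene","side"):
    f=grab_frame(n); cv2.imwrite(f"pics/{n}0.png",cv2.resize(f["color"][:,:,::-1],(800,600),interpolation=cv2.INTER_CUBIC)); print(n,{k:(np.round(v,4).tolist()) for k,v in f.items() if k!="color"})
s=sense();print({k:np.round(v,3).tolist() for k,v in s.items()})
E
```

```text
pics
scene {'intrinsics': [[369.0966, 0.0, 255.2022], [0.0, 369.0966, 195.332], [0.0, 0.0, 1.0]], 'position': [0.872, 0.232, 0.9469], 'attitude': [0.3673, 0.104, 0.262, 0.8864]}
side {'intrinsics': [[358.3979, 0.0, 256.2173], [0.0, 358.3979, 198.3571], [0.0, 0.0, 1.0]], 'position': [0.9176, 0.3307, 1.0015], 'attitude': [0.3409, 0.1195, 0.2913, 0.8858]}
{'t': 0.1, 'joint_pos': [-1.364, 0.327, -0.193, 1.052, -0.0, 1.437], 'joint_velocities': [-0.002, -0.0, 0.003, -0.002, 0.001, 0.001], 'effort': [0.001, -44.424, 26.304, 0.008, -0.0, -0.0], 'position': [0.184, -0.518, 0.231], 'tcp_rot': [-0.001, 0.986, 0.17, -0.0], 'contact_force': [-0.68, 0.453, 0.843], 'moment': [0.017, 0.01, 0.034], 'gripper_width': 1.002}
```

View pics/scene0.png

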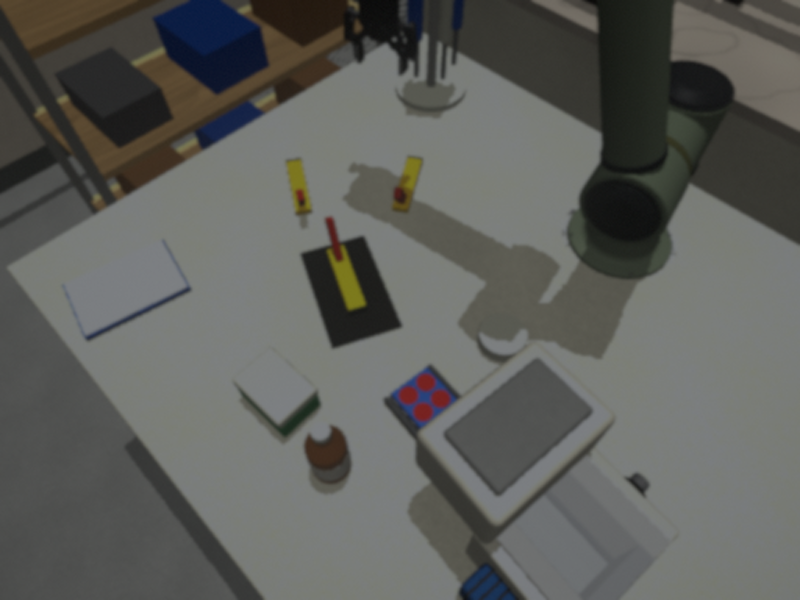

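View pics/side0.png

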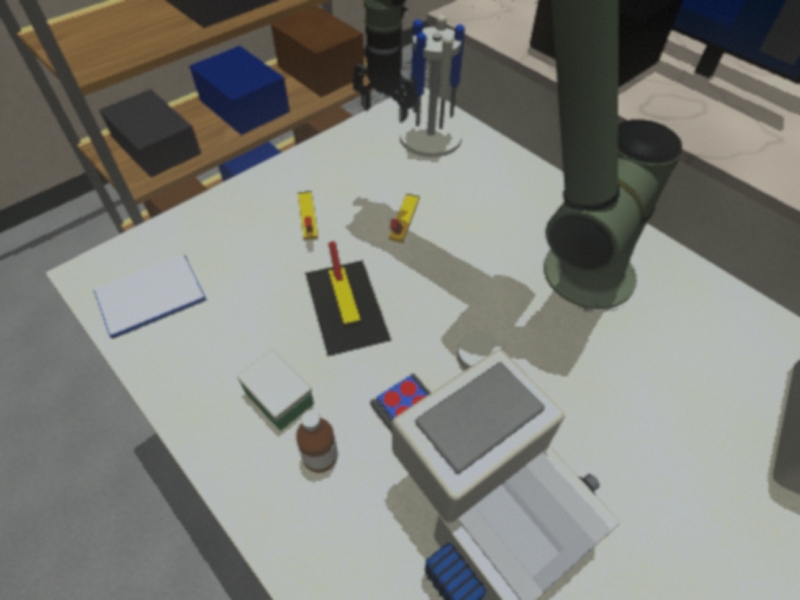

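The scene view shows the leftmost stick on its mat (foot about (347,278), handle top (330,220)), the plate at (425,398), the head over the lane at (515,430), bottle (325,455), tip box (277,390) and dish (503,340). The side view agrees. Next I'll enlarge the lane and the mat.

```bash
cat > h.py <<'E'
from station import *
import numpy as np, cv2
from scipy.spatial.transform import Rotation as R
def q2R(q): return R.from_quat([q[1],q[2],q[3],q[0]])
def ray(f,uv):
    K=np.array(f["intrinsics"]); d=np.linalg.solve(K,[uv[0],uv[1],1.0])
    return q2R(f["attitude"]).apply([d[0],-d[1],-d[2]])
def onz(f,uv,z):
    d=ray(f,uv); p=np.array(f["position"]); return p+d*(z-p[2])/d[2]
def proj(f,P):
    c=q2R(f["attitude"]).inv().apply(np.atleast_2d(P)-np.array(f["position"])); c=c*[1,-1,-1]
    u=c@np.array(f["intrinsics"]).T; return u[:,:2]/u[:,2:]
def crop(f,x0,y0,w,h,s,name):
    im=f["color"][y0:y0+h,x0:x0+w,::-1].astype(float)*1.6
    cv2.imwrite(name,cv2.resize(np.clip(im,0,255).astype(np.uint8),None,fx=s,fy=s,interpolation=cv2.INTER_CUBIC))
E
python3 - <<'E'
from h import *
f=grab_frame("scene"); S=512/800
def P(n,l,z):
    for uv in l: print(n,uv,np.round(onz(f,np.array(uv)*S,z),3))
P("mat",[(302,255),(366,237),(401,324),(334,347)],.003)
P("foot",[(347,311),(366,305),(347,278)],.017)
P("headtop",[(537,343),(613,417),(495,520),(420,435)],.262)
P("plate",[(430,365),(386,400)],.028)
P("chamber",[(678,533)],.136)
crop(f,185,130,260,195,3.05,"pics/c1.png")
crop(f,185,130,130,98,6.1,"pics/c2.png")
E
```

```text
mat (302, 255) [ 0.503 -0.433  0.003]
mat (366, 237) [ 0.377 -0.374  0.003]
mat (401, 324) [ 0.476 -0.17   0.003]
mat (334, 347) [ 0.599 -0.223  0.003]
foot (347, 311) [ 0.534 -0.258  0.017]
foot (366, 305) [ 0.499 -0.242  0.017]
foot (347, 278) [ 0.483 -0.315  0.017]
headtop (537, 343) [0.476 0.092 0.262]
headtop (613, 417) [0.494 0.224 0.262]
headtop (495, 520) [0.693 0.2   0.262]
headtop (420, 435) [0.681 0.069 0.262]
plate (430, 365) [ 0.51  -0.063  0.028]
plate (386, 400) [ 0.612 -0.071  0.028]
chamber (678, 533) [0.501 0.376 0.136]
```

View pics/c1.png

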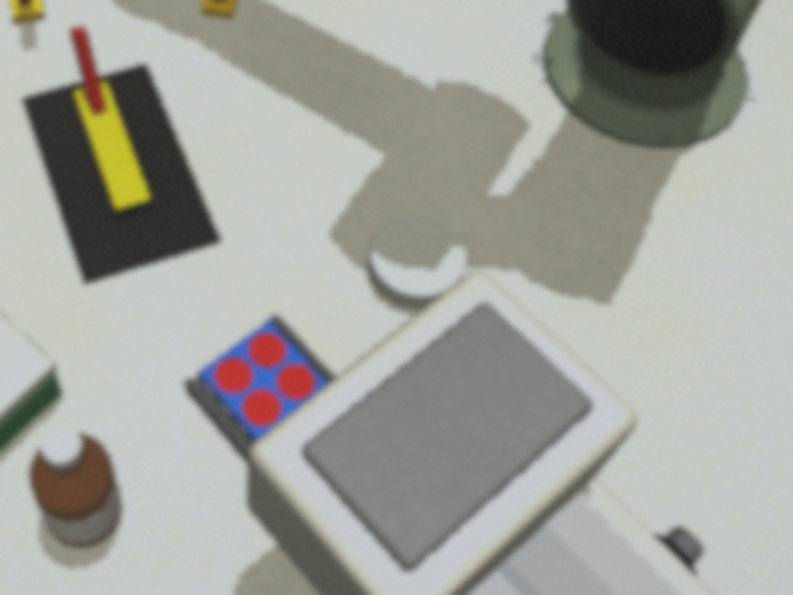

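Crop c1 (scale 3.05, offset 185,130) shows the mat corners at (24,98), (147,66), (219,241), (86,283). The foot's front corners are at (114,210) and (151,200), and the handle top is at (79,31). The rails begin near (188,383) and (275,318), and the rear edge of the plate's lid runs from (203,375) to (270,327).

Run:
```python
from h import *
from scipy.optimize import least_squares
f=grab_frame("scene")
def c(uv): return np.array([185,130])+np.array(uv)/3.05
def fit(name,model,pix,x0):
    model=np.array(model,float); pix=np.array([c(p) for p in pix])
    def T(x): return np.c_[R.from_euler('z',x[2]).apply(model)]+[x[0],x[1],0]
    r=least_squares(lambda x:(proj(f,T(x))-pix).ravel(),x0)
    print(name,np.round(r.x,4),np.degrees(r.x[2]).round(1),"res px",np.round(r.fun.reshape(-1,2),1).tolist())
    return r.x
fit("mat",[[-.12,.07,.003],[-.12,-.07,.003],[.12,-.07,.003],[.12,.07,.003]],[(24,98),(147,66),(219,241),(86,283)],[.49,-.3,1.1])
fit("mat-swap",[[-.12,-.07,.003],[-.12,.07,.003],[.12,.07,.003],[.12,-.07,.003]],[(24,98),(147,66),(219,241),(86,283)],[.49,-.3,1.1])
h=lambda x,y,z:[x,y,z+.003]
fit("stick",[h(.08,.018,.014),h(.08,-.018,.014),h(-.08,.018,.014),h(-.08,-.018,.014),h(-.0995,0,.08)],[(151,200),(114,210),(108,82),(74,92),(79,31)],[.49,-.3,1.1])
fit("stick2",[h(.08,-.018,.014),h(.08,.018,.014),h(-.1,0,.083)],[(151,200),(114,210),(79,29)],[.49,-.3,1.1])
for a in (.262,):
  pts=[onz(f,c(p),a) for p in [(483,305),(590,406),(410,568),(303,452)]]
  print("panel",np.round(pts,3).tolist()); 
  P=np.array(pts); print("ctr",P.mean(0).round(3), "yaws",[np.degrees(np.arctan2(*(P[j]-P[i])[1::-1])).round(1) for i,j in((0,1),(3,2),(3,0),(2,1))])
print("headfrontedge", [onz(f,c(p),.262).round(3).tolist() for p in [(470,279),(265,440),(625,405)]])
print("rails",[onz(f,c(p),.018).round(3).tolist() for p in [(188,383),(245,450),(275,318),(335,375)]])
print("lid rear",[onz(f,c(p),.028).round(3).tolist() for p in [(203,375),(270,327)]])
print("marks",[onz(f,c(p),.028).round(3).tolist() for p in [(233,375),(267,349),(263,408),(297,380)]])
print("bottle cap",onz(f,c((62,445)),.16).round(3),"box lid corner",onz(f,c((55,372)),.067).round(3),"dish",onz(f,c((417,245)),.03).round(3))
```

```text
mat [ 0.4851 -0.3053  1.2039] 69.0 res px [[37.6, -13.6], [-42.9, 10.6], [-40.4, 12.9], [47.1, -17.7]]
mat-swap [ 0.4903 -0.301   1.1264] 64.5 res px [[-0.7, -0.3], [0.3, -1.2], [1.1, 0.4], [-0.7, 0.7]]
stick [ 0.4821 -0.3186  1.1103] 63.6 res px [[-0.1, 0.6], [0.5, 0.6], [-0.3, -0.4], [-0.0, -0.8], [-0.0, -0.3]]
stick2 [ 0.4812 -0.3199  1.1138] 63.8 res px [[-11.6, 3.5], [12.0, -3.1], [-0.4, -0.8]]
panel [[0.497, 0.106, 0.262], [0.506, 0.2, 0.262], [0.667, 0.184, 0.262], [0.66, 0.09, 0.262]]
ctr [0.582 0.145 0.262] yaws [np.float64(84.2), np.float64(85.2), np.float64(174.3), np.float64(174.3)]
headfrontedge [[0.487, 0.088, 0.262], [0.671, 0.068, 0.262], [0.49, 0.216, 0.262]]
rails [[0.609, -0.076, 0.018], [0.618, 0.003, 0.018], [0.508, -0.065, 0.018], [0.511, 0.012, 0.018]]
lid rear [[0.597, -0.068, 0.028], [0.522, -0.059, 0.028]]
marks [[0.579, -0.05, 0.028], [0.539, -0.046, 0.028], [0.582, -0.009, 0.028], [0.542, -0.006, 0.028]]
bottle cap [ 0.748 -0.059  0.16 ] box lid corner [ 0.696 -0.146  0.067] dish [ 0.363 -0.019  0.03 ]
```

```bash
cat >> h.py <<'E'
STICK=[.482,-.3186,np.radians(63.6)]   # x,y,yaw on mat (z .003)
READ=[.587,.196,np.radians(84.6)]
T35=np.radians(35)
def quat(yaw,flip=False):
    z=np.array([np.sin(T35)*np.cos(yaw),np.sin(T35)*np.sin(yaw),-np.cos(T35)])
    y=np.array([-np.sin(yaw),np.cos(yaw),0])*(-1 if flip else 1)
    q=R.from_matrix(np.c_[np.cross(y,z),y,z]).as_quat(); return [q[3],q[0],q[1],q[2]]
def tcp(x,y,zfoot,yaw,back=0):
    """TCP for stick origin at x,y,zfoot; back = retreat along tool axis"""
    c,s=np.cos(yaw),np.sin(yaw); z=np.array([np.sin(T35)*c,np.sin(T35)*s,-np.cos(T35)])
    return np.array([x-.0815*c,y-.0815*s,zfoot+.055])+z*(.019-back)
def lane(tipx,zfoot,lat=0):
    """stick origin pose for tip at imager x"""
    o=tipx-.082; c,s=np.cos(READ[2]),np.sin(READ[2])
    return READ[0]+o*c-lat*s,READ[1]+o*s+lat*c,zfoot,READ[2]
E
python3 - <<'E'
from h import *
f=grab_frame("scene"); S=.64
print("lookalikes",[onz(f,np.array(p)*S,z).round(3).tolist() for p,z in (((311,210),.014),((288,160),.014),((301,193),.085),((400,208),.014),((412,158),.014),((402,185),.085))])
for fl in(False,True):
    q=quat(STICK[2],fl); ql=quat(READ[2],fl)
    for n,p,o in (("pre",tcp(*STICK[:2],.003,STICK[2],.2),q),("grasp",tcp(*STICK[:2],.003,STICK[2]),q),("start",tcp(*lane(-.29,.1)),ql),("start",tcp(*lane(-.29,.009)),ql),("home",tcp(*lane(.022,.009)),ql)):
        j=solve_ik(p,o); print(fl,n,p.round(3),None if j is None else np.round(j,2))
E
```

```text
lookalikes [[0.415, -0.505, 0.014], [0.354, -0.66, 0.014], [0.435, -0.499, 0.085], [0.276, -0.373, 0.014], [0.149, -0.462, 0.014], [0.274, -0.369, 0.085]]
False pre [ 0.4   -0.485  0.206] [-1.21  0.81  0.39  1.6   0.43 -2.42]
False grasp [ 0.451 -0.382  0.042] [-1.08  0.83 -0.02  1.11  0.49 -2.28]
False start [ 0.545 -0.245  0.139] [-0.78  0.76  0.13  1.36  0.46 -2.35]
False start [ 0.545 -0.245  0.048] [-0.78  0.86  0.07  1.2   0.46 -2.35]
False home [0.575 0.066 0.048] [-0.32  0.65 -0.36  0.72  0.59 -1.84]
True pre [ 0.4   -0.485  0.206] [-1.21  0.81  0.39  1.6   0.43  0.72]
True grasp [ 0.451 -0.382  0.042] [-1.08  0.83 -0.02  1.11  0.49  0.86]
True start [ 0.545 -0.245  0.139] [-0.78  0.76  0.13  1.36  0.46  0.79]
True start [ 0.545 -0.245  0.048] [-0.78  0.86  0.07  1.2   0.46  0.79]
True home [0.575 0.066 0.048] [-0.32  0.65 -0.36  0.72  0.59  1.3 ]
```

Run:
```python
from h import *
f=grab_frame("wrist");s=sense()
print("cam in tool",q2R(s["tcp_rot"]).inv().apply(np.array(f["position"])-s["position"]).round(3))
for fl in (False,True): print(fl,"tool x world",q2R(quat(STICK[2],fl)).apply([1,0,0]).round(2))
move_pose(tcp(*STICK[:2],.003,STICK[2],.2),quat(STICK[2],True))
f=grab_frame("wrist");s=sense();print(np.round(s["position"],3),s["t"])
print("cam in tool",q2R(s["tcp_rot"]).inv().apply(np.array(f["position"])-s["position"]).round(3),np.round(f["position"],3))
x,y,a=STICK; c,sn=np.cos(a),np.sin(a)
W=lambda p:[x+p[0]*c-p[1]*sn,y+p[0]*sn+p[1]*c,p[2]+.003]
pts=proj(f,[W(p) for p in [(.08,.018,.014),(.08,-.018,.014),(-.08,.018,.014),(-.08,-.018,.014),(-.0815,0,.055),(-.1014,0,.0835)]])
print(pts.round(0).tolist())
im=np.ascontiguousarray(f["color"][:,:,::-1])
for p in pts: cv2.circle(im,tuple(int(v) for v in p),3,(0,255,0),1)
cv2.imwrite("pics/w1.png",cv2.resize(im,(800,600)))
```

```text
cam in tool [ 0.072 -0.001 -0.142]
False tool x world [-0.36 -0.73 -0.57]
True tool x world [0.36 0.73 0.57]
[ 0.399 -0.485  0.207] 1.2167
cam in tool [ 0.072 -0.    -0.141] [ 0.389 -0.505  0.363]
[[244.0, 90.0], [267.0, 90.0], [242.0, 186.0], [268.0, 186.0], [255.0, 176.0], [255.0, 182.0]]
```

View pics/w1.png

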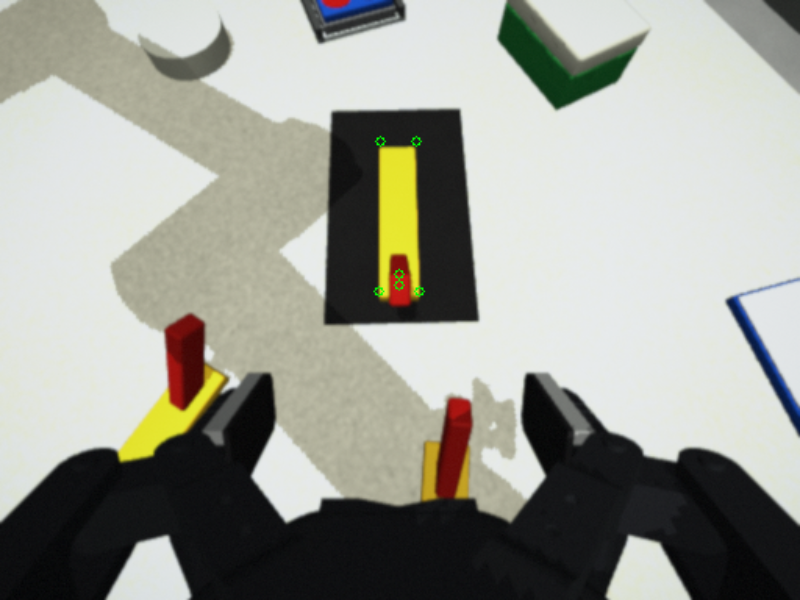

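The wrist view shows the stick foot from (379,147) to (419,299) and the handle at (400,285), within about 6 px of the prediction. The gripper is centred on it. A look-alike at (455,400) stays behind the gripper.

Run:
```python
from h import *
from scipy.optimize import least_squares
f=grab_frame("wrist")
def fit(name,model,pix,x0):
    model=np.array(model,float); pix=np.array(pix)*.64
    T=lambda x: R.from_euler('z',x[2]).apply(model)+[x[0],x[1],0]
    r=least_squares(lambda x:(proj(f,T(x))-pix).ravel(),x0)
    print(name,np.round(r.x,4),np.degrees(r.x[2]).round(1),"res px",np.round(r.fun.reshape(-1,2),1).tolist())
fit("mat",[[.12,.07,.003],[.12,-.07,.003],[-.12,-.07,.003],[-.12,.07,.003]],[(332,112),(460,109),(478,320),(325,324)],[.49,-.3,1.1])
fit("stick",[[.08,.018,.017],[.08,-.018,.017],[-.08,.018,.017],[-.08,-.018,.017]],[(379,147),(415,147),(379,299),(419,299)],[.49,-.3,1.1])
```

```text
mat [ 0.4883 -0.306   1.1322] 64.9 res px [[-0.7, -1.3], [0.5, -1.0], [1.2, 0.9], [-1.0, 0.6]]
stick [ 0.4781 -0.3251  1.1199] 64.2 res px [[0.0, 0.4], [0.0, 0.1], [-0.4, -0.1], [0.3, -0.3]]
```

```bash
sed -i 's/^STICK=.*/STICK=[.4795,-.323,np.radians(64)]/; s/^T35=.*/T35=np.radians(40)  # tool lean: 5 deg more than the handle, for clearance of the head/' h.py
python3 - <<'E'
from h import *
q=quat(STICK[2],True)
move_pose(tcp(*STICK[:2],.003,STICK[2],.12),q)
print(servo_line(tcp(*STICK[:2],.003,STICK[2]),v=.1,force_limit=12))
print(np.round(sense()["contact_force"],1),np.round(sense()["position"],4),tcp(*STICK[:2],.003,STICK[2]).round(4))
grip(0.0); s=sense(); print(s["gripper_width"],np.round(s["contact_force"],1))
p=np.array(s["position"]); servo_line(p+[0,0,.06],v=.1)
s=sense();print(s["t"],np.round(s["position"],4),np.round(s["contact_force"],1))
f=grab_frame("wrist"); cv2.imwrite("pics/w2.png",cv2.resize(f["color"][:,:,::-1],(640,480)))
E
```

```text
False
[-0.5  0.8  0.5] [ 0.4492 -0.386   0.0439] [ 0.4491 -0.3853  0.0434]
0.17871038094361094 [-0.9 -0.5  0.9]
4.4167 [ 0.449  -0.3852  0.1033] [-0.3  0.1 -1.4]
```

View pics/w2.png

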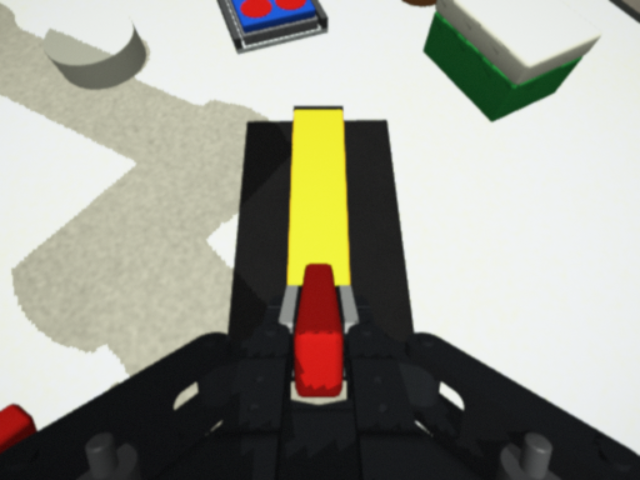

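The stick is held squarely, its foot in line with the mat and the black tip at (294–343,107); the bystanders are untouched. Next I'll hover behind the plate and look again.

Run:
```python
from h import *
move_pose(tcp(*lane(-.34,.06)),quat(READ[2],True))
s=sense();print(s["t"],np.round(s["position"],4),tcp(*lane(-.34,.06)).round(4),np.round(s["contact_force"],1))
f=grab_frame("wrist"); np.save("w3.npy",f,allow_pickle=True)
def lp(x,y,z): c,sn=np.cos(READ[2]),np.sin(READ[2]); return [READ[0]+x*c-y*sn,READ[1]+x*sn+y*c,z]
print(proj(f,[lp(-.34,.018,.074),lp(-.34,-.018,.074),lp(-.27,.046,.018),lp(-.27,-.046,.018),lp(-.262,.043,.028),lp(-.262,-.043,.028),lp(-.126,.11,.13),lp(-.126,-.11,.13)]).round(0).tolist())
im=cv2.resize(f["color"][:,:,::-1],(800,600),interpolation=cv2.INTER_CUBIC); cv2.imwrite("pics/w3.png",im)
```

```text
5.0583 [ 0.5412 -0.2917  0.0993] [ 0.5408 -0.2931  0.1004] [ 0.3 -0.9 -1.4]
[[235.0, 84.0], [275.0, 84.0], [216.0, 77.0], [294.0, 77.0], [218.0, 65.0], [292.0, 65.0], [148.0, -115.0], [363.0, -115.0]]
```

View pics/w3.png

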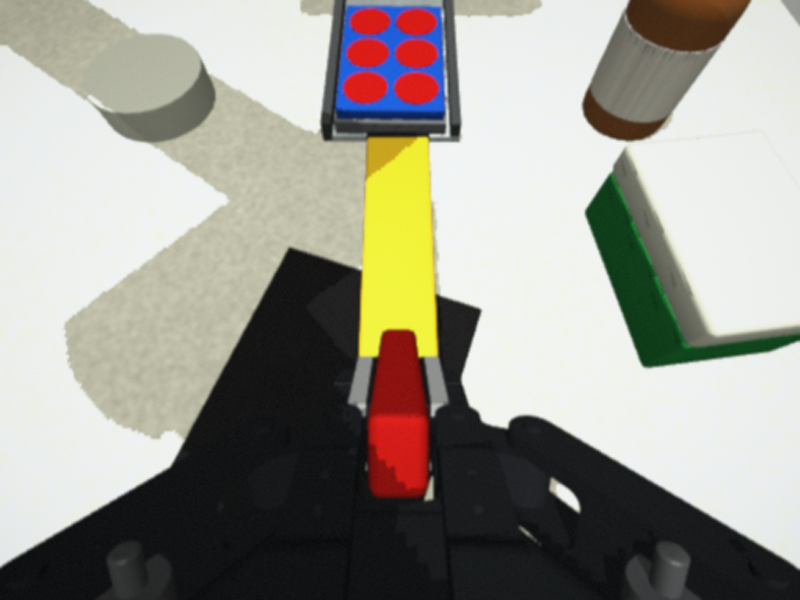

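The view shows the plate in the lane, its rear edge at row ~122. The rails' inner faces are at columns 333 and 450, so the lane centre is ~391 against the stick's 398. That means shifting the lane model about 5 mm left and 6 mm nearer; the heading is already parallel. Now I'll lower and push.

```bash
sed -i 's/^READ=.*/READ=[.5815,.1905,np.radians(84.6)]/' h.py
cat >> h.py <<'E'
def tipx():
    s=sense(); d=np.array(s["position"])-tcp(*lane(0,0)); return d@[np.cos(READ[2]),np.sin(READ[2]),0], d[2], s
E
python3 - <<'E'
from h import *
servo_line(tcp(*lane(-.295,.04)),v=.15)
print(servo_line(tcp(*lane(-.295,.0085)),v=.05,force_limit=5))
x,z,s=tipx();print(x,z,s["t"],np.round(s["contact_force"],1))
for t in (-.2,-.1,-.02):
    r=servo_line(tcp(*lane(t,.0085)),v=.06,force_limit=6)
    x,z,s=tipx();print(r,round(x,4),round(z,4),round(s["t"],2),np.round(s["contact_force"],1))
    if r: break
f=grab_frame("wrist"); a=cv2.resize(f["color"][:,:,::-1],(400,300))
f=grab_frame("scene"); b=cv2.resize(f["color"][130:,200:370,::-1],None,fx=300/254,fy=300/254)
cv2.imwrite("pics/p4.png",np.hstack([a,b]))
E
```

```text
False
-0.2949667392942375 0.008549392143771442 6.3333 [ 0.1  0.4 -1.3]
False -0.2001 0.0084 8.07 [ 0.  -0.5 -1.3]
False -0.1001 0.0085 9.88 [-0.3 -0.5 -1.8]
False -0.0202 0.0085 11.37 [ 0.5  0.3 -2. ]
```

View pics/p4.png

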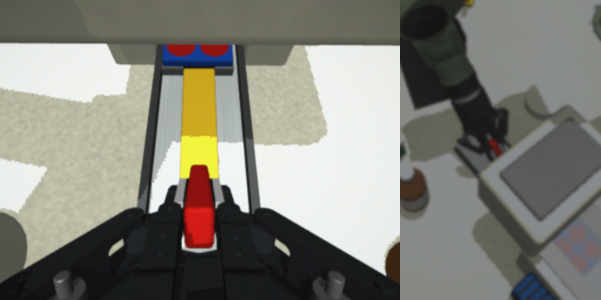

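The wrist view shows the tip against the plate's rear at (200,70), centred between the rails, with the plate entering under the guard. Now the last stretch, stopping on contact.

Run:
```python
from h import *
for t in (.005,.04):
    r=servo_line(tcp(*lane(t,.0085)),v=.035,force_limit=6)
    x,z,s=tipx();print(r,round(x,4),round(z,4),round(s["t"],2),np.round(s["contact_force"],1))
    if r: break
f=grab_frame("wrist"); a=cv2.resize(f["color"][:,:,::-1],(400,300))
f=grab_frame("scene"); b=np.clip(f["color"][200:,260:450,::-1]*1.6,0,255).astype(np.uint8);b=cv2.resize(b,None,fx=300/184,fy=300/184)
cv2.imwrite("pics/p5.png",np.hstack([a,b]))
```

```text
False 0.0053 0.0085 12.33 [-0.5 -0.3 -1.7]
True 0.0241 0.0079 12.96 [ 0.3 -0.4 -0.7]
```

View pics/p5.png

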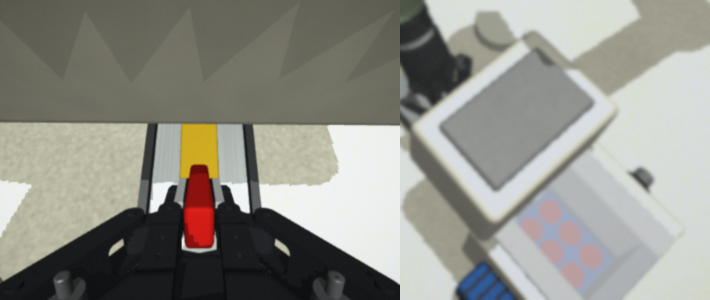

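The stop came at tip x = 24 mm, where 22 mm is nominal, and the window shows all six marks deep in the chamber. The residual force is small, so I'll press again gently to rule out a rebound.

Run:
```python
from h import *
for k in range(3):
    r=servo_line(tcp(*lane(.045,.0085)),v=.015,force_limit=10)
    x,z,s=tipx();print(r,round(x,4),round(z,4),round(s["t"],2),np.round(s["contact_force"],1))
    pause(.2); x,z,s=tipx();print(round(x,4),np.round(s["contact_force"],1))
    if k==0: 
        servo_line(np.array(s["position"])-[np.cos(READ[2])*.004,np.sin(READ[2])*.004,0],v=.03)
f=grab_frame("scene"); c=np.clip(f["color"][:,:,::-1]*1.6,0,255).astype(np.uint8)
lp=lambda x,y,z:[READ[0]+x*np.cos(READ[2])-y*np.sin(READ[2]),READ[1]+x*np.sin(READ[2])+y*np.cos(READ[2]),z]
S=5; b=cv2.resize(c[284:384,312:430],None,fx=S,fy=S,interpolation=cv2.INTER_CUBIC)
for x,y,z,col in [(.15,.04,.028,(0,255,0)),(.15,-.04,.028,(0,255,0)),(.15,.043,.006,(255,0,255)),(.15,-.043,.006,(255,0,255))]:
    u=(proj(f,lp(x,y,z))[0]-[312,284])*S; print(u.round(0)); cv2.circle(b,tuple(int(v) for v in u),4,col,1)
cv2.imwrite("pics/p6.png",b)
```

```text
True 0.024 0.0067 13.51 [-0.1 -0.2  0.3]
0.024 [ 0.4 -1.1  0.5]
True 0.024 0.0066 14.65 [-1.1 -2.9  3.4]
0.0239 [-0.6 -2.1  3.2]
True 0.0239 0.0063 15.26 [-0.7 -2.6  3.3]
0.0239 [ 0.3 -2.2  3.1]
[391. 371.]
[274. 494.]
[381. 374.]
[258. 505.]
```

View pics/p6.png

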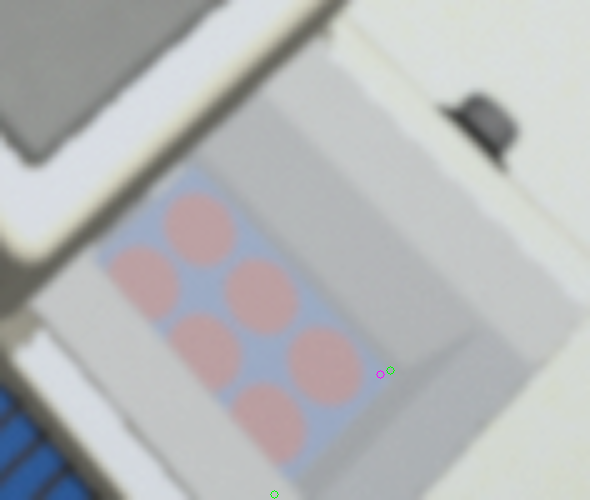

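Run:
```python
from h import *
f=grab_frame("scene"); u=np.array([np.cos(READ[2]),np.sin(READ[2]),0])
m=onz(f,np.array([312,284])+np.array([233.3,324.8])/5,.028); print("marks centre now",m.round(4))
print("from rail ends (expect .356):",((m-[.5585,-.0705,0])@u).round(4)," travel from start marks:",((m-[.562,-.0075,0])@u).round(4))
cr=onz(f,np.array([678,533])*.64,.136); print("to chamber rear (expect .089):",((cr-m)@u).round(4))
hc=np.array([.582,.145,0]);print("from head centre (expect .1365):",((m-hc)@u).round(4))
b=lambda p:onz(f,np.array([312,284])+np.array(p)/5,.028)
print("lid front edge corner vs centre (expect ~.062):",((b((388,368))-m)@u).round(4))
s0=sense(); r=servo_line(tcp(*lane(.05,.0085)),v=.03,force_limit=18); x,z,s=tipx()
print(r,round(x,4),round(z,4),round(s["t"],2),"dF",np.round(np.array(s["contact_force"])-s0["contact_force"],1),"dM",np.round(np.array(s["moment"])-s0["moment"],2))
```

```text
marks centre now [0.5908 0.2806 0.028 ]
from rail ends (expect .356): 0.3526  travel from start marks: 0.2895
to chamber rear (expect .089): 0.0864
from head centre (expect .1365): 0.1358
lid front edge corner vs centre (expect ~.062): 0.0579
True 0.0238 0.006 15.88 dF [ 0.4 -1.3  1.2] dM [-0.17  0.11  0.15]
```

All the independent checks agree to within 3 mm (0.353/0.356, 0.086/0.089, 0.136/0.1365), and the stop stays hard at the same spot, so the plate is home. Now I'll draw the stick out and return to above the mat.

Run:
```python
from h import *
servo_line(tcp(*lane(.016,.009)),v=.03); x,z,s=tipx();print(round(x,4),round(z,4),np.round(s["contact_force"],1))
servo_line(tcp(*lane(-.30,.009)),v=.15); x,z,s=tipx();print(round(x,4),round(z,4),np.round(s["contact_force"],1))
servo_line(tcp(*lane(-.32,.06)),v=.15)
move_pose(tcp(STICK[0]+.003,STICK[1]+.006,.06,STICK[2]),quat(STICK[2],True))
s=sense();print(s["t"],np.round(s["contact_force"],1))
w=grab_frame("wrist"); a=cv2.resize(w["color"][:,:,::-1],(533,400))
f=grab_frame("scene"); c=np.clip(f["color"][:,:,::-1]*1.6,0,255).astype(np.uint8)
b=cv2.resize(c[240:384,270:440],None,fx=1.55,fy=1.55); d=np.zeros((400,b.shape[1],3),np.uint8); d[:b.shape[0]]=b
e=cv2.resize(c[90:210,170:300],(b.shape[1],400-b.shape[0])); d[b.shape[0]:]=e
cv2.imwrite("pics/p7.png",np.hstack([a,d]))
```

```text
0.0156 0.0086 [ 0.  -0.8 -2.7]
-0.2993 0.0091 [ 0.3  0.8 -1.9]
19.675 [ 0.9  0.2 -1.2]
```

View pics/p7.png

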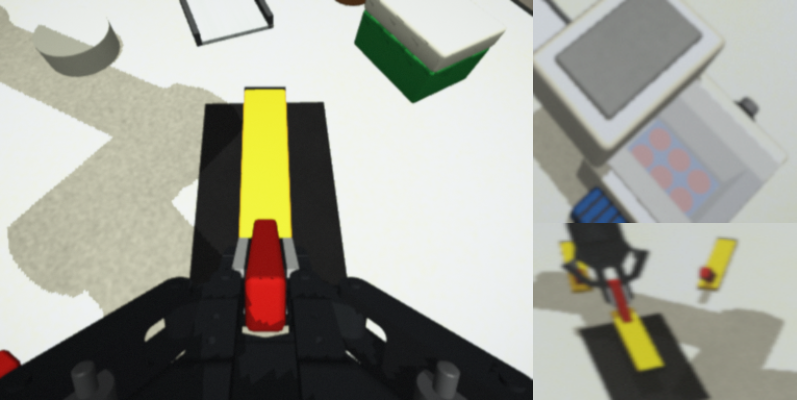

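The lane is empty, the plate is still at the back of the chamber, and the stick sits unchanged in the grip over the mat. Now I'll set it down.

Run:
```python
from h import *
X,Y=STICK[0]+.003,STICK[1]+.006
servo_line(tcp(X,Y,.010,STICK[2]),v=.12)
print(servo_line(tcp(X,Y,.001,STICK[2]),v=.02,force_limit=3.5)); s=sense(); print((s["position"]-tcp(X,Y,0,STICK[2])).round(4),np.round(s["contact_force"],1))
grip(0.6); pause(.2); print(np.round(sense()["contact_force"],1),sense()["gripper_width"])
servo_line(tcp(X,Y,.003,STICK[2],.14),v=.15); pause(.3)
s=sense();print(s["t"],np.round(s["position"],3),np.round(s["contact_force"],1))
w=grab_frame("wrist"); a=cv2.resize(w["color"][:,:,::-1],(533,400))
f=grab_frame("scene"); c=np.clip(f["color"][:,:,::-1]*1.6,0,255).astype(np.uint8)
b=cv2.resize(c[190:384,140:440],(267,173)); e=cv2.resize(c[120:240,170:300],(267,227))
cv2.imwrite("pics/p8.png",np.hstack([a,np.vstack([b,e])]))
```

```text
True
[ 0.0003 -0.0005  0.0029] [-0.6 -1.5  5.7]
[ 0.2 -0.9  0.1] 0.600868331270996
22.7833 [ 0.413 -0.46   0.15 ] [-0.7  0.8 -0.7]
```

View pics/p8.png

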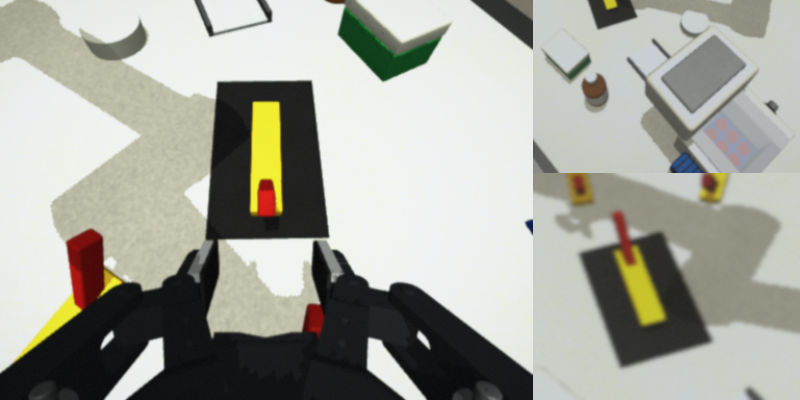

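The stick stands flat within its mat, free of the fingers. The bottle, box and dish are in place, and the plate is still home. Handing in.

```bash
python3 -c "
from station import *
print(hand_in())"
```

```text
the job is handed in; nothing more can be done
None
```

The plate is home against the imager's back stop. The stick is back on its mat, standing flat on its foot, and the job was handed in at about 23 s on the robot clock. I gripped the leftmost stick with the tool leaned 40° instead of the handle's 35°, to give more room under the optics head.

**Plate:** the push ended on a hard stop with the tip at 23.8–24.1 mm, where 22 mm is nominal. It stayed there on repeated pushes with force limits up to 18 N. Three camera checks of the plate's position agreed with fully home to within about 3.5 mm. That is the limit of the calibration, so a smaller gap can't be ruled out from the images alone.

**Disagreement in the measurements:** the scene and wrist cameras differed by about 5–7 mm. I averaged the two for the stick and corrected the lane from the wrist view.

**Force and height:** during the repeated pushes the tool sank about 2.5 mm and read a few newtons upward, so the foot probably rested on the lane bed. I lifted it back before drawing out.

**Final pictures:** the stick is inside the mat and clear of the fingers, and the plate is still in the chamber. The bottle, tip box and dish look unmoved, judged by eye.

I viewed 11 pictures, one over the budget.

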